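Start the clamp screw of a connector comb fixture

ROBOT

A 6-joint arm with a two-finger parallel gripper is mounted at the origin on the work surface. World frame = base frame: x ahead of the robot, y to its left, z up, the work surface at z = 0. Lengths are in m, angles in degrees, forces in N, time in s.
With the tool pointing down it reaches from about 0.3 to 0.75 m from the base axis. Payload 8.5 kg.
Tool frame: the origin (TCP) lies on the centre line of the jaws, within the pads' length; the fingertips stand 17 mm ahead of it and the grasp point (between the pads) lies 2 mm behind it (env.tip_extent is the distance from the TCP to the fingertips, in m); z points along the fingers, y is the direction in which the jaws open and shut (so a half turn about z gives the same grasp; the last joint's range is limited). The gripper opens to 85 mm and grips with 20 to 120 N. Pads are 22 mm wide; open, the fingers measure 114 mm over their backs; the gripper's body (76 mm by 85 mm) begins 54 mm behind the grasp point. The pads swing forward as they close: fully open they stand 13 mm farther back than shut.
Start: joints at [-76.106, 21.807, 74.336, -0, 83.858, -12.336], TCP at [0.243, -0.493, 0.248] pointing down, gripper open.
Joint ranges: [-178.18, 178.18], [-50.72, 133.34], [12.68, 142.11], [-81.47, 261.47], [9.98, 163.14], [-165.26, 165.26]. Speed limits (degrees/s): [136.94, 136.94, 180, 180, 180, 180].

INTERFACE

Orientations are given as a 3x3 rotation matrix whose columns are the frame's x, y, z axes.
In Python, from rig import telemetry, get_image, camera_params, close_job, env gives the robot as it stands.
- The arm moves only by the tool apply_moves, never from a script. Its argument "motion" is a list of rows, each an object of numbers: "tx", "ty", "tz": the shift along the tool's x, y, z in cm; "turn": the turn about the tool's z in degrees; "jaw": the gripper's target within -1 to 1 (fully open at 1, half-way at 0, shut at -1). In form: [{"tx": .., "ty": .., "tz": .., "turn": .., "jaw": ..}, ...]. A call has 1 to 5 rows; each row is the pose to reach, as a shift and turn from the pose measured when the call began, along the tool's axes at that moment; what a row does not reach only later rows make up. A row lasts 1/12 s, in which the tool goes at most 41.7 mm and 7.16 degrees, less where a joint would pass 70% of its speed; a pose out of reach is approached as far as the arm can. A call with a gripper value outside its range is refused whole. The fingers move at their own pace and stop on an object; "squeeze" is the grip in N (left out, the last holds). Time passes only in rows, so rows that repeat a pose let the fingers close. It gives the time, the measured TCP pose, the force and the opening at its end, in the units of the state.
- telemetry.observe(): the state, without advancing time (a new reading comes with each control period).
- get_image(name): name is "side" or "top"; returns (picture, depth): 480x640x3 uint8, red, green, blue; 480x640 float32, m along the optical axis (not along the pixel's ray), 0 where there is no reading.
- camera_params(name): a dict with "fx", "fy", "cx", "cy" (pixels), "D" ([k1, k2, p1, p2, k3] as OpenCV has them; the pictures are not rectified), "rvec" (rotation vector, rad) and "tvec" (3), from world to camera coordinates, as OpenCV has them. Camera axes: x right, y down, z forward; pixel columns grow to the right and rows downward; lengths in m; the calibration is good to about 2 mm. A picture is of the moment at which its call begins. camera_params takes no time and is no camera call.
- close_job(): hands the job in, once; it reports no verdict.
The state is a dict: "time_s": time; "q": joint angles; "qvel": joint speeds; "joint_efforts": joint torques, N m; "position": TCP position; "tool_rot": TCP orientation; "ft_force": force on the tool from outside, world axes, zero at the start; "wrist_torque": the same for the moment, N m; "grip_width": finger opening in m.
Only numpy, scipy, OpenCV 4.12 (cv2) and the standard library are available. Lean on these libraries where they do the work, as an engineer would, in place of code of your own. Each camera call takes 0.05 s, during which the arm holds its last target. There are 200 camera calls.

TASK

A roll of tape has been left over the clamp screw of the connector comb fixture: take it off and lay it flat on the open bench. Then start the screw the careful way: turn its bar head backward (anticlockwise seen from above) until the screw drops at the start of the thread, turn it forward (clockwise) one turn so that the thread has caught, and finish while still holding the head gripped between the fingers. Leave the bin, the screwdriver and the jar where they are.

Things in the scene. Friction and masses are not known exactly. Their poses are not given: they have to be found in the camera images.
- fixture: Connector comb fixture, fixed to the bench. Origin: centre of the underside of its aluminium base plate (130 mm in x, 420 mm in y, 12 mm thick). A black clamp bar (32 mm wide in x, 370 mm long in y, top face 68 mm above the bench) lies along y over a comb with metal connector shells, hinged in a clevis (top 78 mm) at the +y end. The clamp screw's vertical axis is at (0, -0.130) m in this frame.
- screw: Clamp screw, upright, 0.32 kg: steel shank 16 mm thick with a coarse right-hand thread of 4 mm pitch, captive in a guide bush in the clamp bar (it only turns and moves up and down). On top a flat-sided bar head, 44 mm long, 16 mm thick, 24 mm tall. Origin on its axis, x along the head's length, z up.
- head (a point): Centre of the screw's bar head; x along the head's 44 mm length, y across its two flat sides (16 mm apart), z up. At screw_depth 0 it is 102 mm above the bench, and the head's underside 22 mm above the bar.
- screw_depth (a joint): How far the screw has gone down (m), 0 at its highest resting place. At the start it is not in its thread: it stands on the end of the thread by its own weight. Turned backward it climbs 4 mm a turn, until at one place in the turn it falls 4 mm, if not carried by the fingers, to where the thread begins. From there, turned forward, it is drawn down 4 mm a turn.
- screw_turn (a joint): Angle of the screw (rad), growing clockwise seen from above (forward); its zero is arbitrary. The place of the drop lies 0.6 to 2.6 rad backward of the start. It turns lightly (0.012 N m) and stays where it is left. Held loosely by the flats, with a millimetre or two of play, it still slides up and down freely while it is turned.
- roll_center (a point): Centre of a roll of tape lying flat on the clamp bar round the screw's head: ring of 92 mm outer and 76 mm inner diameter (wall 8 mm), 36 mm tall, about 0.13 kg, z along its axis. The head stands up inside it and up to 10 mm above it.
- bin_center (a point): Bystander: centre of an open black plastic bin, 110 x 80 x 45 mm (x, y, z).
- driver_grip (a point): Bystander: middle of the grey handle of a screwdriver that lies on the bench between the robot and the fixture.
- jar_center (a point): Bystander: centre of a closed white jar, 52 mm in diameter, 60 mm tall.
Things that resemble listed ones, but are neither listed nor needed, are in the scene too. What is meant by the part that bears roll_center is not red or turquoise, and is the larger of those in its own colour.

How it is judged:
By the outcome, as a careful person would: the job done as asked, in the order asked, and still so for the second after the job is handed in, while the arm keeps its last pose, push and grip.
It also fails if it takes over 72 s, if anything falls off the work surface, if the arm or the gripper's body presses on something with over 40 N, if the wrist force passes 120 N, or if a joint passes its speed limit or range.

## Working session

There is one attempt and no reset: what is moved stays moved. The work goes in short steps, Python scripts to look and compute and a tool call to move; the robot and the scene stay as the last step left them, time stands still between calls to the robot, and variables do not carry over. Pictures are saved under pics/ and viewed, about 8 in all and at most 12, crops included, and the job is handed in when it is done.

Besides the shell and the picture viewer there is one more tool, called as name(argument=value, ...), one argument or row to a line, values as JSON. apply_moves: Moves the arm, as the interface text tells. Its arguments: {"type":"object","properties":{"motion":{"type":"array"},"squeeze":{"type":"number"}},"required":["motion"]}

```bash
ls; mkdir -p pics; cat > h.py <<'E'
import numpy as np, cv2
from rig import telemetry, get_image, camera_params, close_job, env
def cam(n):
    p=camera_params(n); K=np.array([[p['fx'],0,p['cx']],[0,p['fy'],p['cy']],[0,0,1.]])
    R=cv2.Rodrigues(np.array(p['rvec'],float))[0]; return K,np.array(p['D'],float),R,np.array(p['tvec'],float).ravel()
def onplane(n,px,z):
    K,D,R,t=cam(n); u=cv2.undistortPoints(np.array(px,float).reshape(-1,1,2),K,D).reshape(-1,2)
    d=np.c_[u,np.ones(len(u))]@R; c=-R.T@t
    return c+d*((z-c[2])/d[:,2])[:,None]
def cloud(n,depth):
    K,D,R,t=cam(n); h,w=depth.shape; g=np.stack(np.meshgrid(np.arange(w),np.arange(h)),-1).reshape(-1,1,2).astype(float)
    u=cv2.undistortPoints(g,K,D).reshape(-1,2); P=np.c_[u,np.ones(len(u))]*depth.reshape(-1,1)
    return ((P-t)@R).reshape(h,w,3)
def proj(n,P):
    K,D,R,t=cam(n); return cv2.projectPoints(np.array(P,float).reshape(-1,3),cv2.Rodrigues(R)[0],t,K,D)[0].reshape(-1,2)
def save(f,im): cv2.imwrite('pics/'+f,im[...,::-1])
E
python3 - <<'E'
from h import *
for n in('top','side'):
    im,d=get_image(n); save(n+'0.png',im); np.savez(n+'0.npz',im=im,d=d); K,D,R,t=cam(n); print(n,-R.T@t,R[2])
s=telemetry.observe(); print(s['position'],s['tool_rot'],s['grip_width'],env.tip_extent)
E
```

```text
pics
top [ 0.52842033 -0.02504324  1.09067826] [ 0.0452255  -0.0104667  -0.99892197]
side [0.4576255  0.9240678  0.75804773] [ 0.10496341 -0.82096033 -0.56125468]
[ 0.24301489 -0.49312419  0.24778789] [[ 8.97029297e-01  4.41970968e-01 -3.22579805e-04]
 [ 4.41971004e-01 -8.97028448e-01  1.26291851e-03]
 [ 2.68810056e-04 -1.27544583e-03 -9.99999150e-01]] 0.08534249296866439 0.017
```

View pics/top0.png

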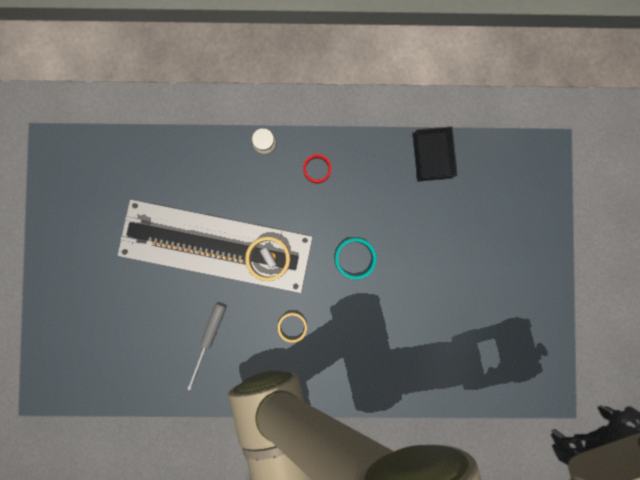

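View pics/side0.png

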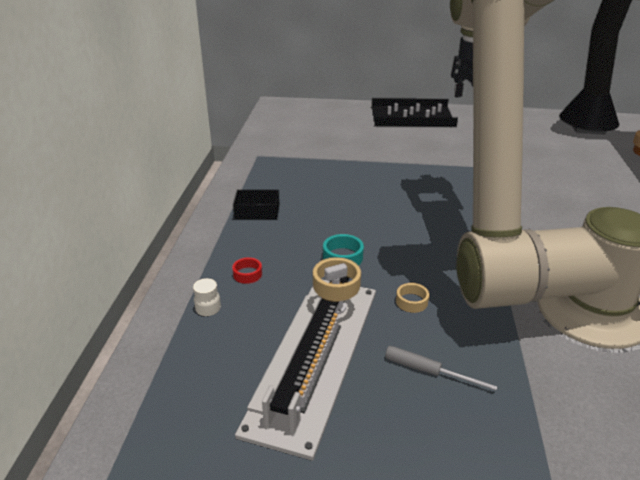

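The top view shows the large yellow roll at about (268,258), with the grey bar head inside it. The bystanders are the driver (215,325), jar (263,140) and bin (435,153). The decoy rings are small yellow (292,327), turquoise (355,258) and red (317,168). The bench is open around (440,260).

```bash
python3 - <<'E'
from h import *
a=np.load('top0.npz'); im,d=a['im'],a['d']; P=cloud('top',d)
hsv=cv2.cvtColor(im,cv2.COLOR_RGB2HSV)
m=cv2.inRange(hsv,(12,70,90),(30,255,255)); m[:, :225]=0; m[300:]=0;m[:,310:]=0
cs,_=cv2.findContours(m,cv2.RETR_EXTERNAL,cv2.CHAIN_APPROX_NONE); c=max(cs,key=cv2.contourArea)
(e,r)=cv2.minEnclosingCircle(c); el=cv2.fitEllipse(c); print('roll px',e,r,el)
print('roll@.104',onplane('top',[e,el[0]],.104))
z=P[...,2]; 
b=(z>.106)&(z<.125); b[:, :225]=0;b[:,310:]=0;b[:220]=0;b[300:]=0
print('head px by z',b.sum(),np.argwhere(b).mean(0)[::-1])
yy,xx=np.mgrid[:480,:640]; mm=((np.hypot(xx-e[0],yy-e[1])<15)&(hsv[...,1]<60)&(im.min(2)>110)).astype(np.uint8)
cs,_=cv2.findContours(mm,cv2.RETR_EXTERNAL,cv2.CHAIN_APPROX_NONE); h=max(cs,key=cv2.contourArea); print('head rect',cv2.minAreaRect(h),cv2.contourArea(h))
for f,msk in(('z',b),('col',mm>0)):
    q=np.argwhere(msk)[:,::-1]; 
    if len(q)<5: continue
    X=onplane('top',q,.114)[:,:2]; c0=X.mean(0); w,v=np.linalg.eigh(np.cov((X-c0).T)); print(f,len(q),c0,np.degrees(np.arctan2(v[1,1],v[0,1])),np.sqrt(w*12), 'z',np.median(z[msk]))
# fixture plate corners by white
pl=((hsv[...,1]<40)&(im.min(2)>120)).astype(np.uint8); pl[:190]=0;pl[300:]=0;pl[:,:100]=0;pl[:,330:]=0
cs,_=cv2.findContours(pl,cv2.RETR_EXTERNAL,cv2.CHAIN_APPROX_NONE); 
bx=cv2.boxPoints(cv2.minAreaRect(np.vstack(cs))); B=onplane('top',bx,.012); print('plate',B[:,:2],B.mean(0))
print('spots',onplane('top',[(430,260),(470,230),(355,258),(435,153),(292,327),(317,168)],0)[:,:2])
crop=im[215:305,215:325]; save('c0.png',cv2.resize(crop,None,fx=7,fy=6,interpolation=cv2.INTER_CUBIC)[:600,:800])
E
```

```text
roll px (267.2723693847656, 257.6382141113281) 22.975013732910156 ((267.20831298828125, 258.1097106933594), (43.535640716552734, 44.860626220703125), 90.62837219238281)
roll@.104 [[0.52462196 0.06521298 0.104     ]
 [0.5236545  0.06533099 0.104     ]]
head px by z 200 [267.195 258.155]
head rect ((266.3353576660156, 257.481689453125), (25.509687423706055, 29.595651626586914), 6.340191841125488) 352.0
z 200 [0.52362228 0.06444051] -158.6431558404425 [0.04660083 0.05738226] z 0.11137312031480825
col 411 [0.52288935 0.06442472] 175.8640970883713 [0.03730296 0.0634933 ] z 0.015214898540328587
plate [[ 0.50026689  0.41539781]
 [ 0.6559968   0.3880835 ]
 [ 0.56542697 -0.07814329]
 [ 0.41028302 -0.0476968 ]] [0.53299342 0.1694103  0.012     ]
spots [[ 0.52222102 -0.29537133]
 [ 0.59151536 -0.38717251]
 [ 0.52521946 -0.12444038]
 [ 0.76811588 -0.3073113 ]
 [ 0.36850542  0.01688268]
 [ 0.73028725 -0.03620124]]
```

View pics/c0.png

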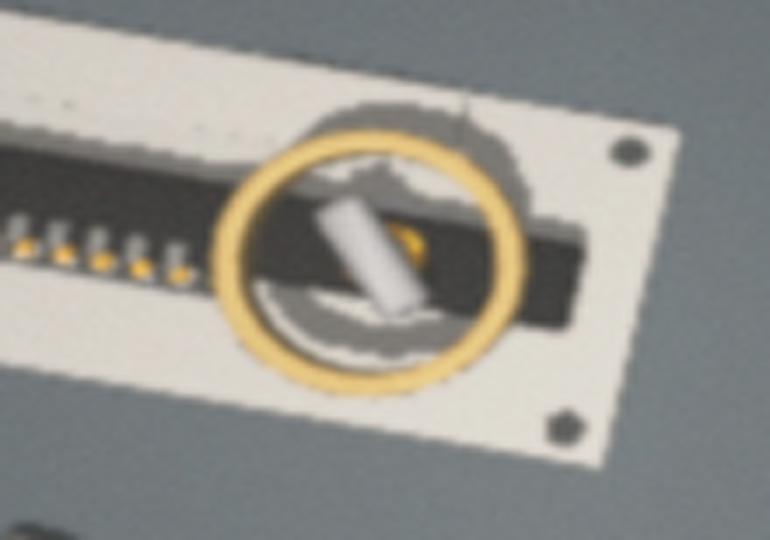

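The crop shows the head's long axis running from about (262.9,249.7) to (273.3,266.3) in the full image, roughly concentric with the roll. I'll grip the wall beside a flat side of the head.

```bash
cat >> h.py <<'E'
def go(P,ang=None):
    "cm shifts in tool axes and turn so that TCP is at P and tool y at world angle ang (mod 180)"
    s=telemetry.observe(); R=np.array(s['tool_rot']); p=np.array(s['position']); v=R.T@(np.array(P)-p)*100
    a=np.degrees(np.arctan2(R[1,1],R[0,1])); 
    t=0 if ang is None else -((ang-a+90)%180-90)
    print('t',round(s['time_s'],2),'pos',p.round(4),'ang',round(a,2),'q6',round(s['q'][5],1),'w',round(s['grip_width'],4),'F',np.round(s['ft_force'],1),'-> tx,ty,tz',v.round(2),'turn',round(t,2))
E
python3 - <<'E'
from h import *
E=onplane('top',[(262.9,249.7),(273.3,266.3),(268,257.8)],.114); print(E); v=E[0]-E[1]; a=np.degrees(np.arctan2(v[1],v[0])); print('head ang',a,np.linalg.norm(v[:2]))
n=np.radians(a-90); c=np.array([.5238,.0652]); g=c+.042*np.array([np.cos(n),np.sin(n)]); print(g)
go([*g,.20],a-90)
E
```

```text
[[0.54069345 0.0733976  0.114     ]
 [0.50721244 0.05183468 0.114     ]
 [0.52434578 0.0628173  0.114     ]]
head ang 32.782922756632516 0.03982383004966666
[0.54654122 0.02988942]
t 0.1 pos [ 0.243  -0.4931  0.2478] ang -63.77 q6 -12.3 w 0.0853 F [-0.   0.1 -0. ] -> tx,ty,tz [ 50.34 -33.49   4.84] turn -6.55
```

apply_moves(
  motion=[
    {"tx":50.3,"ty":-33.5,"tz":3,"turn":-6.5,"jaw":-0.4},
    {"tx":50.3,"ty":-33.5,"tz":3,"turn":-6.5,"jaw":-0.4},
    {"tx":50.3,"ty":-33.5,"tz":3,"turn":-6.5,"jaw":-0.4},
    {"tx":50.3,"ty":-33.5,"tz":3,"turn":-6.5,"jaw":-0.4},
    {"tx":50.3,"ty":-33.5,"tz":3,"turn":-6.5,"jaw":-0.4},
  ],
)

```text
time_s: 0.52
position: [0.3478, -0.3114, 0.2377]
tool_rot: [[0.842, 0.54, -0.001], [0.54, -0.842, 0.002], [0.0, -0.002, -1.0]]
ft_force: [0.7, -1.4, 0.3]
grip_width: 0.0263
```

```bash
python3 -c "
from h import *
go([.5465,.0299,.18],-57.2)"
```

```text
t 0.52 pos [ 0.3478 -0.3114  0.2377] ang -57.3 q6 0.9 w 0.0263 F [ 0.7 -1.4  0.3] -> tx,ty,tz [ 35.16 -17.98   5.82] turn -0.1
```

apply_moves(
  motion=[
    {"tx":35.2,"ty":-18,"tz":3,"turn":0,"jaw":-0.4},
    {"tx":35.2,"ty":-18,"tz":3,"turn":0,"jaw":-0.4},
    {"tx":35.2,"ty":-18,"tz":3,"turn":0,"jaw":-0.4},
    {"tx":35.2,"ty":-18,"tz":3,"turn":0,"jaw":-0.4},
    {"tx":35.2,"ty":-18,"tz":3,"turn":0,"jaw":-0.4},
  ],
)

```text
time_s: 0.93
position: [0.4521, -0.1316, 0.2222]
tool_rot: [[0.842, 0.54, -0.001], [0.54, -0.842, 0.002], [0.0, -0.002, -1.0]]
ft_force: [0.8, -0.8, -0.3]
grip_width: 0.0259
```

```bash
python3 -c "
from h import *
go([.5465,.0299,.16],-57.2)"
```

```text
t 0.93 pos [ 0.4521 -0.1316  0.2222] ang -57.31 q6 26.6 w 0.0259 F [ 0.8 -0.8 -0.3] -> tx,ty,tz [16.66 -8.48  6.24] turn -0.11
```

apply_moves(
  motion=[
    {"tx":16.7,"ty":-8.5,"tz":6.2,"turn":0,"jaw":-0.4},
    {"tx":16.7,"ty":-8.5,"tz":6.2,"turn":0,"jaw":-0.4},
    {"tx":16.7,"ty":-8.5,"tz":6.2,"turn":0,"jaw":-0.4},
    {"tx":16.7,"ty":-8.5,"tz":6.2,"turn":0,"jaw":-0.4},
    {"tx":16.7,"ty":-8.5,"tz":6.2,"turn":0,"jaw":-0.4},
  ],
)

```text
time_s: 1.35
position: [0.5473, 0.033, 0.1591]
tool_rot: [[0.841, 0.541, -0.002], [0.541, -0.841, 0.002], [-0.0, -0.003, -1.0]]
ft_force: [0.6, -0.7, 0.3]
grip_width: 0.0255
```

```bash
python3 - <<'E'
from h import *
go([.5465,.0299,.097],-57.2)
a,d=get_image('top'); b,d2=get_image('side')
A=cv2.resize(a[200:310,200:340],(760,600)); 
B=cv2.resize(b[200:350,250:440],(760,600)); save('p1.png',cv2.resize(np.hstack([A,B]),(800,316)))
print('tip px side',proj('side',[.5465,.0299,.143]),'top',proj('top',[[.5465,.0299,.143],[.5465,.0299,.104]]))
E
```

```text
t 1.35 pos [0.5473 0.033  0.1591] ang -57.24 q6 48.2 w 0.0255 F [ 0.6 -0.7  0.3] -> tx,ty,tz [-0.23  0.24  6.21] turn -0.04
tip px side [[328.05033857 243.23538525]] top [[283.52430292 246.76390429]
 [284.62094602 247.13637938]]
```

View pics/p1.png

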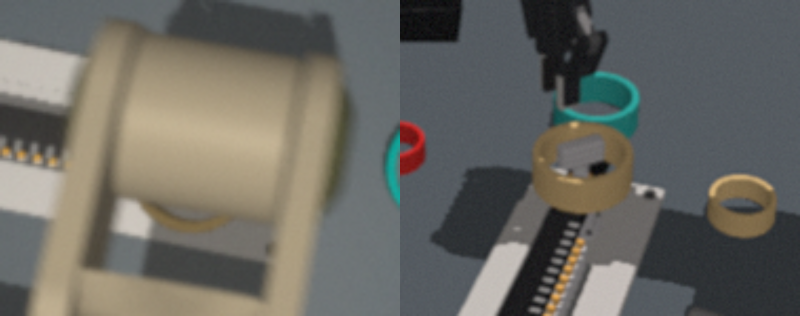

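The side view shows the fingers behind the roll's wall at the far side, as planned. I'll check the roll's position in the side view before going down.

```bash
python3 - <<'E'
from h import *
im=np.load('side0.npz')['im']; d=np.load('side0.npz')['d']; hsv=cv2.cvtColor(im,cv2.COLOR_RGB2HSV)
m=cv2.inRange(hsv,(12,60,80),(30,255,255)); m[:, :305]=0;m[:,372:]=0;m[:250]=0;m[301:]=0
P=cloud('side',d); q=P[m>0]; print('z rng',np.percentile(q[:,2],[2,50,98]))
t=q[(q[:,2]>.099)&(q[:,2]<.108)]; A=np.c_[2*t[:,:2],np.ones(len(t))]; s=np.linalg.lstsq(A,(t[:,:2]**2).sum(1),rcond=None)[0]; print('circ',s[:2],np.sqrt(s[2]+s[:2]@s[:2]),len(t))
cs,_=cv2.findContours(m,0,1); x,y,w,h=cv2.boundingRect(max(cs,key=cv2.contourArea)); print('bbox',x,y,w,h)
c=np.array([.5238,.0652]); th=np.linspace(0,6.28,60); r=[proj('side',np.c_[c[0]+.046*np.cos(th),c[1]+.046*np.sin(th),0*th+z]) for z in(.068,.104)]; r=np.vstack(r); print('pred',r.min(0),r.max(0))
g=(np.abs(P[...,2]-.112)<.006)&(hsv[...,1]<50); g[:, :320]=0;g[:,355:]=0;g[:255]=0;g[290:]=0; print('head',P[g].mean(0),g.sum())
E
```

```text
z rng [0.0694307  0.09469004 0.10661986]
circ [0.52683323 0.06757861] 0.04199636672745518 515
bbox 313 258 48 43
pred [313.70113134 257.18076616] [362.08057231 301.49757048]
head [0.5288054  0.06764804 0.11166112] 160
```

apply_moves(
  motion=[
    {"tx":-0.2,"ty":0.25,"tz":2,"turn":0,"jaw":-0.42},
    {"tx":-0.2,"ty":0.25,"tz":2.5,"turn":0,"jaw":-0.42},
    {"tx":-0.2,"ty":0.25,"tz":2.5,"turn":0,"jaw":-0.42},
  ],
)

```text
time_s: 1.7
position: [0.5458, 0.0304, 0.1319]
tool_rot: [[0.839, 0.543, -0.008], [0.543, -0.839, 0.004], [-0.004, -0.007, -1.0]]
ft_force: [-0.0, -0.3, -0.1]
grip_width: 0.0249
```

apply_moves(
  motion=[
    {"tx":0,"ty":0,"tz":1.2,"turn":0,"jaw":-0.42},
    {"tx":0,"ty":0,"tz":2.4,"turn":0,"jaw":-0.42},
    {"tx":0,"ty":0,"tz":3.4,"turn":0,"jaw":-0.42},
    {"tx":0,"ty":0,"tz":3.5,"turn":0,"jaw":-0.42},
  ],
)

```text
time_s: 2.03
position: [0.5449, 0.03, 0.096]
tool_rot: [[0.84, 0.542, -0.01], [0.543, -0.84, 0.004], [-0.006, -0.008, -1.0]]
ft_force: [-0.2, 1.1, -0.6]
grip_width: 0.0245
```

No contact on the way in. Closing on the wall.

apply_moves(
  motion=[
    {"tx":0,"ty":0,"tz":0,"turn":0,"jaw":-1},
    {"tx":0,"ty":0,"tz":0,"turn":0,"jaw":-1},
    {"tx":0,"ty":0,"tz":0,"turn":0,"jaw":-1},
    {"tx":0,"ty":0,"tz":0,"turn":0,"jaw":-1},
    {"tx":0,"ty":0,"tz":0,"turn":0,"jaw":-1},
  ],
  squeeze=40,
)

```text
time_s: 2.45
position: [0.5451, 0.0301, 0.0964]
tool_rot: [[0.84, 0.543, -0.009], [0.543, -0.84, 0.004], [-0.005, -0.008, -1.0]]
ft_force: [-0.4, 0.1, -0.4]
grip_width: 0.0073
```

apply_moves(
  motion=[
    {"tx":0,"ty":0,"tz":-0.5,"turn":0,"jaw":-1},
    {"tx":0,"ty":0,"tz":-1,"turn":0,"jaw":-1},
    {"tx":0,"ty":0,"tz":-2.5,"turn":0,"jaw":-1},
    {"tx":0,"ty":0,"tz":-4.5,"turn":0,"jaw":-1},
    {"tx":0,"ty":0,"tz":-7,"turn":0,"jaw":-1},
  ],
)

```text
time_s: 2.87
position: [0.5451, 0.0299, 0.1669]
tool_rot: [[0.84, 0.542, -0.011], [0.543, -0.84, 0.004], [-0.007, -0.009, -1.0]]
ft_force: [1.2, -1.2, -0.7]
grip_width: 0.0076
```

```bash
python3 - <<'E'
from h import *
b,d2=get_image('side'); B=cv2.resize(b[180:330,240:440],(800,600)); save('p2.png',B)
go([.50,-.33,.17])
E
```

```text
t 2.92 pos [0.5473 0.0296 0.1725] ang -57.13 q6 47.8 w 0.0079 F [ 2.1 -0.3  4.4] -> tx,ty,tz [-23.5   27.64   0.16] turn 0
```

View pics/p2.png

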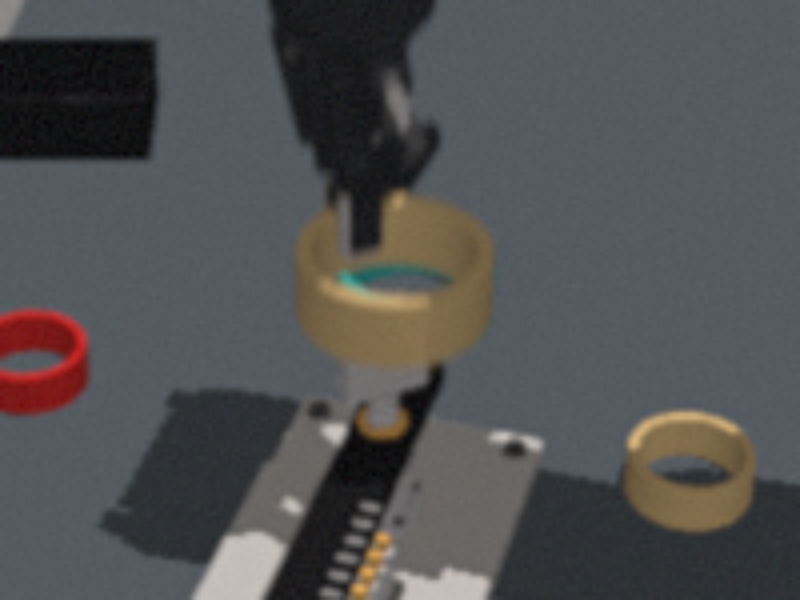

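The roll is lifted clear and level, and the screw head is left standing. Carrying it to the open bench at −y.

apply_moves(
  motion=[
    {"tx":-2,"ty":2.3,"tz":0,"turn":0,"jaw":-1},
    {"tx":-4.5,"ty":5.3,"tz":0,"turn":0,"jaw":-1},
    {"tx":-7,"ty":8.2,"tz":0,"turn":0,"jaw":-1},
    {"tx":-9.5,"ty":11.1,"tz":0,"turn":0,"jaw":-1},
    {"tx":-12,"ty":14,"tz":0,"turn":0,"jaw":-1},
  ],
)

```text
time_s: 3.33
position: [0.5221, -0.1547, 0.1728]
tool_rot: [[0.84, 0.543, -0.001], [0.543, -0.84, 0.002], [0.001, -0.002, -1.0]]
ft_force: [1.0, 0.9, -0.8]
grip_width: 0.0071
```

apply_moves(
  motion=[
    {"tx":-2.5,"ty":2.9,"tz":0,"turn":0,"jaw":-1},
    {"tx":-5,"ty":5.8,"tz":0,"turn":0,"jaw":-1},
    {"tx":-7.5,"ty":8.7,"tz":0,"turn":0,"jaw":-1},
    {"tx":-9.5,"ty":11.1,"tz":0,"turn":0,"jaw":-1},
    {"tx":-10.5,"ty":12,"tz":0,"turn":0,"jaw":-1},
  ],
)

```text
time_s: 3.75
position: [0.4985, -0.3165, 0.1728]
tool_rot: [[0.841, 0.54, 0.0], [0.54, -0.841, 0.0], [0.0, -0.0, -1.0]]
ft_force: [-0.1, -0.1, -1.5]
grip_width: 0.0075
```

```bash
python3 - <<'E'
from h import *
s=telemetry.observe(); p=s['position']; go([p[0],p[1],.0284])
b,d=get_image('side'); P=cloud('side',d); hsv=cv2.cvtColor(b,cv2.COLOR_RGB2HSV)
m=cv2.inRange(hsv,(12,60,60),(30,255,255))>0
k=m&(np.hypot(P[...,0]-p[0],P[...,1]-p[1])<.13)&(P[...,2]>.03); q=P[k]; print(len(q)); print(np.percentile(q,[1,50,99],axis=0))
t=q[q[:,2]>np.percentile(q[:,2],50)]
a,d=get_image('top'); P=cloud('top',d); hsv=cv2.cvtColor(a,cv2.COLOR_RGB2HSV); m=cv2.inRange(hsv,(12,60,60),(30,255,255))>0
k=m&(np.hypot(P[...,0]-p[0],P[...,1]-p[1])<.13)&(P[...,2]>.1)&(P[...,2]<.2); q=P[k]; print(len(q))
if len(q)>20: print(np.linalg.lstsq(np.c_[q[:,:2],np.ones(len(q))],q[:,2],rcond=None)[0], np.percentile(q,[1,50,99],axis=0))
E
```

```text
t 3.75 pos [ 0.4985 -0.3165  0.1728] ang -57.28 q6 13.4 w 0.0075 F [-0.1 -0.1 -1.5] -> tx,ty,tz [-1.000e-02  0.000e+00  1.444e+01] turn 0
1361
[[ 0.43556873 -0.32323428  0.14650444]
 [ 0.48941036 -0.25956446  0.17680908]
 [ 0.56716746 -0.23303797  0.45062561]]
444
[-0.04877381 -0.11110087  0.16915352] [[ 0.44184827 -0.30633573  0.14920124]
 [ 0.4971776  -0.24873086  0.17802414]
 [ 0.51971083 -0.23615266  0.18322932]]
```

apply_moves(
  motion=[
    {"tx":0,"ty":0,"tz":3.5,"turn":0,"jaw":-1},
    {"tx":0,"ty":0,"tz":7,"turn":0,"jaw":-1},
    {"tx":0,"ty":0,"tz":10,"turn":0,"jaw":-1},
    {"tx":0,"ty":0,"tz":12,"turn":0,"jaw":-1},
    {"tx":0,"ty":0,"tz":13,"turn":0,"jaw":-1},
  ],
)

```text
time_s: 4.27
position: [0.498, -0.3118, 0.0402]
tool_rot: [[0.841, 0.542, -0.003], [0.542, -0.841, 0.005], [-0.0, -0.006, -1.0]]
ft_force: [0.1, -0.0, -1.8]
grip_width: 0.0077
```

apply_moves(
  motion=[
    {"tx":0,"ty":0,"tz":0.5,"turn":0,"jaw":-1},
    {"tx":0,"ty":0,"tz":0.9,"turn":0,"jaw":-1},
    {"tx":0,"ty":0,"tz":1.1,"turn":0,"jaw":-1},
    {"tx":0,"ty":0,"tz":1.2,"turn":0,"jaw":-1},
  ],
)

```text
time_s: 4.6
position: [0.4985, -0.3118, 0.0291]
tool_rot: [[0.84, 0.542, -0.002], [0.542, -0.84, 0.004], [0.0, -0.004, -1.0]]
ft_force: [-0.6, -0.5, -0.7]
grip_width: 0.0074
```

apply_moves(
  motion=[
    {"tx":0,"ty":0,"tz":0.1,"turn":0,"jaw":-1},
    {"tx":0,"ty":0,"tz":0.1,"turn":0,"jaw":-0.4},
    {"tx":0,"ty":0,"tz":0.1,"turn":0,"jaw":-0.4},
    {"tx":0,"ty":0,"tz":0.1,"turn":0,"jaw":-0.4},
    {"tx":0,"ty":0,"tz":0.1,"turn":0,"jaw":-0.4},
  ],
)

```text
time_s: 5.02
position: [0.4986, -0.3119, 0.0284]
tool_rot: [[0.84, 0.542, -0.002], [0.542, -0.84, 0.003], [0.0, -0.004, -1.0]]
ft_force: [-0.0, 0.1, 0.8]
grip_width: 0.0258
```

apply_moves(
  motion=[
    {"tx":0,"ty":0,"tz":-1,"turn":0,"jaw":-0.4},
    {"tx":0,"ty":0,"tz":-3.5,"turn":0,"jaw":-0.4},
    {"tx":0,"ty":0,"tz":-7,"turn":0,"jaw":-0.4},
    {"tx":0,"ty":0,"tz":-11,"turn":0,"jaw":-0.4},
    {"tx":0,"ty":0,"tz":-15,"turn":0,"jaw":-0.4},
  ],
)

```text
time_s: 5.43
position: [0.4984, -0.3121, 0.1809]
tool_rot: [[0.84, 0.542, -0.002], [0.542, -0.84, 0.004], [0.0, -0.004, -1.0]]
ft_force: [-0.0, -1.0, 0.4]
grip_width: 0.0254
```

```bash
python3 - <<'E'
from h import *
a,d=get_image('top'); b,d2=get_image('side'); np.savez('top1.npz',im=a,d=d);np.savez('side1.npz',im=b,d=d2)
go([.5243,.0640,.20])
A=cv2.resize(a[225:295,235:305],(560,560),interpolation=cv2.INTER_CUBIC)
B=cv2.resize(b[130:310,240:480],(240,180)); B=b[130:310,240:480]
C=np.zeros((560,800,3),np.uint8); C[:,:560]=A; C[:180,560:]=B; C[200:200+300,560:800]=a[150:450,330:570]; save('p3.png',C)
E
```

```text
t 5.53 pos [ 0.5006 -0.314   0.186 ] ang -57.17 q6 13.6 w 0.026 F [-0.5 -0.4 -0.8] -> tx,ty,tz [ 22.49 -30.46  -1.6 ] turn 0
```

View pics/p3.png

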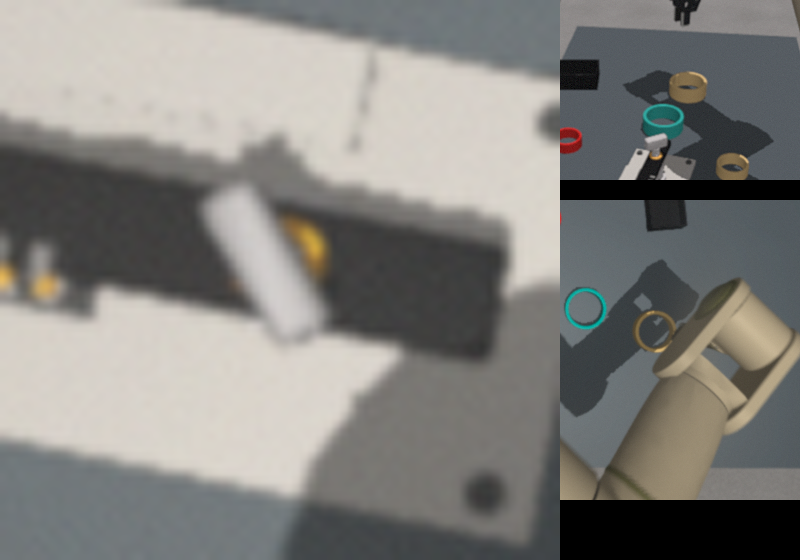

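The roll lies flat on the open bench and the screw is uncovered. The head's ends are at crop (225,195) and (300,335). Measuring the head exactly.

```bash
python3 - <<'E'
from h import *
a=np.load('top1.npz'); im,d=a['im'],a['d']; P=cloud('top',d); z=P[...,2]
b=(z>.095)&(z<.13); b[:225]=0;b[295:]=0;b[:,235:]&=True;b[:,:235]=0;b[:,305:]=0
q=np.argwhere(b)[:,::-1]; X=onplane('top',q,.114)[:,:2]; c=X.mean(0); w,v=np.linalg.eigh(np.cov((X-c).T)); print('depth',len(q),c,np.degrees(np.arctan2(v[1,1],v[0,1]))%180,np.sqrt(w*12),np.median(z[b]))
g=im[225:295,235:305]; hsv=cv2.cvtColor(im,cv2.COLOR_RGB2HSV); mm=np.zeros(z.shape,np.uint8); mm[225:295,235:305]=255
# bluish-grey head vs warm plate
bl=(im[...,2].astype(int)-im[...,0]>-2)&(im.min(2)>100)&(mm>0); cs,_=cv2.findContours(bl.astype(np.uint8),0,1)
for k in sorted(cs,key=cv2.contourArea)[-3:]: 
    r=cv2.minAreaRect(k); print(r, onplane('top',[r[0]],.114)[0])
bx=onplane('top',[(235+225/8-.44,225+195/8-.44),(235+300/8-.44,225+335/8-.44)],.114); v=bx[0]-bx[1]; print('eye',bx.mean(0),np.degrees(np.arctan2(v[1],v[0])),np.linalg.norm(v))
s=np.load('side1.npz'); P=cloud('side',s['d']); h=(np.hypot(P[...,0]-.524,P[...,1]-.064)<.03)&(P[...,2]>.086); X=P[h]; print('side',h.sum(),np.argwhere(h).min(0),np.argwhere(h).max(0),X.mean(0),np.percentile(X[:,2],[5,95]))
t=X[X[:,2]>.108][:,:2]; c=t.mean(0); w,v=np.linalg.eigh(np.cov((t-c).T)); print(c,np.degrees(np.arctan2(v[1,1],v[0,1]))%180,np.sqrt(w*12))
E
```

```text
depth 174 [0.52561986 0.06328004] 30.4590179565067 [0.01643369 0.04310085] 0.11158524105037886
((270.0, 249.0), (0.0, 0.0), 0.0) [0.54225036 0.05900023 0.114     ]
((282.0, 229.0), (8.0, 44.0), 90.0) [0.5832062  0.03512812 0.114     ]
((253.5, 287.0), (14.0, 37.0), 90.0) [0.4650176  0.09134454 0.114     ]
eye [0.52457997 0.06410089 0.114     ] 28.911046166182256 0.04035675313703083
side 309 [263 324] [281 346] [0.52904622 0.06880982 0.10502586] [0.0913086  0.11439647]
[0.52931723 0.06644166] 28.63685872796063 [0.01542146 0.04334995]
```

apply_moves(
  motion=[
    {"tx":22.5,"ty":-30.5,"tz":-1.5,"turn":0,"jaw":-0.2},
    {"tx":22.5,"ty":-30.5,"tz":-1.5,"turn":0,"jaw":-0.2},
    {"tx":22.5,"ty":-30.5,"tz":-1.5,"turn":0,"jaw":-0.2},
    {"tx":22.5,"ty":-30.5,"tz":-1.5,"turn":0,"jaw":-0.2},
    {"tx":22.5,"ty":-30.5,"tz":-1.5,"turn":0,"jaw":-0.2},
  ],
)

```text
time_s: 5.95
position: [0.5124, -0.103, 0.1903]
tool_rot: [[0.841, 0.542, 0.009], [0.542, -0.841, -0.006], [0.004, 0.01, -1.0]]
ft_force: [2.6, 0.1, -0.2]
grip_width: 0.0342
```

```bash
python3 -c "
from h import *
go([.526,.0645,.15],-60)"
```

```text
t 5.95 pos [ 0.5124 -0.103   0.1903] ang -57.2 q6 32.9 w 0.0342 F [ 2.6  0.1 -0.2] -> tx,ty,tz [ 10.2  -13.38   3.94] turn 2.8
```

apply_moves(
  motion=[
    {"tx":10.2,"ty":-13.4,"tz":3.9,"turn":2.8,"jaw":-0.2},
    {"tx":10.2,"ty":-13.4,"tz":3.9,"turn":2.8,"jaw":-0.2},
    {"tx":10.2,"ty":-13.4,"tz":3.9,"turn":2.8,"jaw":-0.2},
    {"tx":10.2,"ty":-13.4,"tz":3.9,"turn":2.8,"jaw":-0.2},
    {"tx":10.2,"ty":-13.4,"tz":3.9,"turn":2.8,"jaw":-0.2},
  ],
)

```text
time_s: 6.37
position: [0.5247, 0.0697, 0.1495]
tool_rot: [[0.864, 0.504, 0.007], [0.504, -0.864, -0.004], [0.003, 0.007, -1.0]]
ft_force: [-0.3, -0.9, -0.3]
grip_width: 0.034
```

```bash
python3 -c "
from h import *
go([.526,.0645,.10],-60)"
```

```text
t 6.37 pos [0.5247 0.0697 0.1495] ang -59.75 q6 54.7 w 0.034 F [-0.3 -0.9 -0.3] -> tx,ty,tz [-0.17  0.48  4.95] turn 0.25
```

apply_moves(
  motion=[
    {"tx":-0.2,"ty":0.5,"tz":0.5,"turn":0,"jaw":-0.2},
    {"tx":-0.2,"ty":0.5,"tz":1.3,"turn":0,"jaw":-0.2},
    {"tx":-0.2,"ty":0.5,"tz":1.8,"turn":0,"jaw":-0.2},
  ],
)

```text
time_s: 6.62
position: [0.5255, 0.063, 0.1308]
tool_rot: [[0.865, 0.503, 0.006], [0.503, -0.865, -0.005], [0.003, 0.007, -1.0]]
ft_force: [0.8, -0.4, -0.0]
grip_width: 0.0342
```

```bash
python3 -c "
from h import *
go([.526,.0645,.10],-60)"
```

```text
t 6.62 pos [0.5255 0.063  0.1308] ang -59.83 q6 54.1 w 0.0342 F [ 0.8 -0.4 -0. ] -> tx,ty,tz [ 0.11 -0.13  3.08] turn 0.17
```

apply_moves(
  motion=[
    {"tx":0.1,"ty":-0.1,"tz":1.2,"turn":0,"jaw":-0.2},
    {"tx":0.1,"ty":-0.1,"tz":2.4,"turn":0,"jaw":-0.2},
    {"tx":0.1,"ty":-0.1,"tz":3.1,"turn":0,"jaw":-0.2},
    {"tx":0.1,"ty":-0.1,"tz":3.1,"turn":0,"jaw":-0.2},
  ],
  squeeze=20,
)

```text
time_s: 6.95
position: [0.5255, 0.0629, 0.0984]
tool_rot: [[0.866, 0.501, 0.003], [0.501, -0.865, -0.005], [0.001, 0.006, -1.0]]
ft_force: [0.5, -0.4, 0.1]
grip_width: 0.034
```

apply_moves(
  motion=[
    {"tx":0,"ty":0,"tz":0,"turn":0,"jaw":-0.45},
    {"tx":0,"ty":0,"tz":0,"turn":0,"jaw":-0.55},
    {"tx":0,"ty":0,"tz":0,"turn":0,"jaw":-1},
    {"tx":0,"ty":0,"tz":0,"turn":0,"jaw":-1},
    {"tx":0,"ty":0,"tz":0,"turn":0,"jaw":-1},
  ],
)

```text
time_s: 7.37
position: [0.5252, 0.0632, 0.0988]
tool_rot: [[0.865, 0.501, 0.003], [0.501, -0.865, -0.004], [0.001, 0.005, -1.0]]
ft_force: [-3.3, 3.6, 1.5]
grip_width: 0.0155
```

```bash
python3 - <<'E'
from h import *
go([.526,.0645,.10],-60); s=telemetry.observe(); print(s['wrist_torque'])
b,d=get_image('side'); save('p4.png',cv2.resize(b[225:315,275:395],(800,600),interpolation=cv2.INTER_CUBIC)); np.savez('side2.npz',im=b,d=d)
E
```

```text
t 7.37 pos [0.5252 0.0632 0.0988] ang -59.94 q6 54.2 w 0.0155 F [-3.3  3.6  1.5] -> tx,ty,tz [ 0.13 -0.07 -0.12] turn 0.06
[0.61968652 0.47743055 0.06738513]
```

View pics/p4.png

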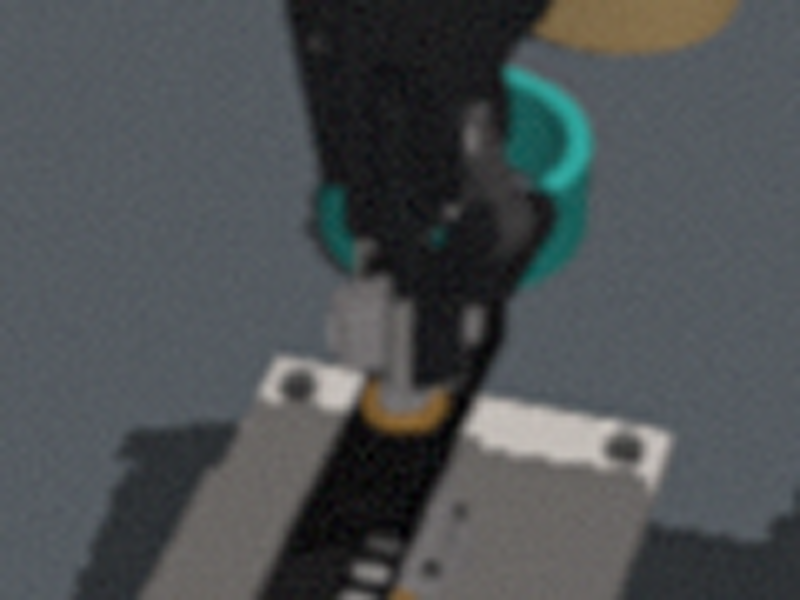

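The head is gripped across its flats, width 15.5 mm and side force about 5 N. The head's end block and its shank are visible at crop (360,330) and (400,395). Next I loosen to about 18 mm and turn backward in steps, tracking the head's height from the side depth image.

```bash
cat >> h.py <<'E'
def head(b=None,d=None,ax=(.525,.0636)):
    s=telemetry.observe(); R=np.array(s['tool_rot'])
    if b is None: b,d=get_image('side')
    P=cloud('side',d); D=P[...,:2]-np.array(ax); l=D@R[:2,0]; w=D@R[:2,1]; br=b.max(2)
    a=np.degrees(np.arctan2(R[1,1],R[0,1])); f=np.array(s['ft_force']); o=[]
    for sg in(1,-1):
        k=(l*sg>.011)&(l*sg<.027)&(abs(w)<.013)&(P[...,2]>.078)&(P[...,2]<.125)
        z=P[k][:,2]; px=np.argwhere(k&(br>75)); zz=P[k&(br>75)][:,2]
        o.append((len(zz),)+tuple(np.round(np.percentile(zz,[4,50,96])*1000,1))+tuple(np.round(np.percentile(px[:,0],[2,50,98]),1)) if len(zz)>8 else len(zz))
    print('t',round(s['time_s'],2),'ang',round(a,1),'q6',round(s['q'][5],1),'pos',np.round(s['position'],4),'w',round(s['grip_width'],4),'F',f.round(1),'Tz',round(s['wrist_torque'][2],3),'ends',o)
    return b
E
python3 -c "
from h import *
a=np.load('side2.npz');head(a['im'],a['d']);head()"
```

```text
t 7.42 ang -59.9 q6 54.2 pos [0.5252 0.0632 0.0987] w 0.0156 F [-3.4  3.3  2.9] Tz 0.004 ends [(137, np.float64(91.2), np.float64(106.4), np.float64(115.6), np.float64(267.0), np.float64(274.0), np.float64(281.3)), 8]
t 7.42 ang -59.9 q6 54.2 pos [0.5252 0.0632 0.0987] w 0.0156 F [-3.4  3.3  2.9] Tz 0.004 ends [(141, np.float64(90.7), np.float64(106.0), np.float64(115.4), np.float64(267.0), np.float64(274.0), np.float64(282.0)), 7]
```

apply_moves(
  motion=[
    {"tx":0,"ty":-0.05,"tz":0,"turn":0,"jaw":-0.57},
    {"tx":0,"ty":-0.05,"tz":0,"turn":0,"jaw":-0.57},
    {"tx":0,"ty":-0.05,"tz":0,"turn":-7,"jaw":-0.57},
    {"tx":0,"ty":-0.05,"tz":0,"turn":-14,"jaw":-0.57},
    {"tx":0,"ty":-0.05,"tz":0,"turn":-20,"jaw":-0.57},
  ],
)

```text
time_s: 7.88
position: [0.5255, 0.0632, 0.0989]
tool_rot: [[0.637, 0.771, 0.004], [0.771, -0.637, -0.005], [-0.001, 0.007, -1.0]]
ft_force: [0.4, -1.3, 0.8]
grip_width: 0.0184
```

```bash
python3 -c "
from h import *
head()"
```

```text
t 7.88 ang -39.6 q6 33.9 pos [0.5255 0.0632 0.0989] w 0.0184 F [ 0.4 -1.3  0.8] Tz -0.031 ends [(153, np.float64(89.8), np.float64(105.1), np.float64(115.6), np.float64(268.0), np.float64(275.0), np.float64(282.0)), 0]
```

apply_moves(
  motion=[
    {"tx":0,"ty":0,"tz":0,"turn":-7,"jaw":-0.57},
    {"tx":0,"ty":0,"tz":0,"turn":-14,"jaw":-0.57},
    {"tx":0,"ty":0,"tz":0,"turn":-20,"jaw":-0.57},
  ],
)

```text
time_s: 8.18
position: [0.5259, 0.0629, 0.0991]
tool_rot: [[0.327, 0.945, 0.005], [0.945, -0.327, -0.005], [-0.003, 0.007, -1.0]]
ft_force: [1.6, -0.2, 0.6]
grip_width: 0.0185
```

```bash
python3 -c "
from h import *
head()"
```

```text
t 8.18 ang -19.1 q6 13.4 pos [0.5259 0.0629 0.0991] w 0.0185 F [ 1.6 -0.2  0.6] Tz -0.02 ends [(139, np.float64(91.7), np.float64(105.9), np.float64(114.3), np.float64(269.0), np.float64(276.0), np.float64(282.0)), 5]
```

apply_moves(
  motion=[
    {"tx":0,"ty":0,"tz":0,"turn":-7,"jaw":-0.57},
    {"tx":0,"ty":0,"tz":0,"turn":-14,"jaw":-0.57},
    {"tx":0,"ty":0,"tz":0,"turn":-20,"jaw":-0.57},
  ],
)

```text
time_s: 8.48
position: [0.5264, 0.0628, 0.0993]
tool_rot: [[-0.023, 1.0, 0.007], [1.0, 0.023, -0.006], [-0.006, 0.006, -1.0]]
ft_force: [1.1, 0.3, 0.3]
grip_width: 0.0188
```

```bash
python3 -c "
from h import *
b=head(); save('p5.png',cv2.resize(b[225:315,275:395],(800,600),interpolation=cv2.INTER_CUBIC))"
```

```text
t 8.48 ang 1.3 q6 -7.0 pos [0.5264 0.0628 0.0993] w 0.0188 F [1.1 0.3 0.3] Tz -0.073 ends [(103, np.float64(93.2), np.float64(107.1), np.float64(115.2), np.float64(270.0), np.float64(276.0), np.float64(282.0)), (22, np.float64(111.2), np.float64(113.7), np.float64(115.8), np.float64(261.0), np.float64(262.0), np.float64(264.0))]
```

apply_moves(
  motion=[
    {"tx":0,"ty":0,"tz":0,"turn":-7,"jaw":-0.57},
    {"tx":0,"ty":-0.1,"tz":0,"turn":-14,"jaw":-0.57},
    {"tx":0,"ty":-0.1,"tz":0,"turn":-20,"jaw":-0.57},
  ],
)

```text
time_s: 8.78
position: [0.5264, 0.0628, 0.0996]
tool_rot: [[-0.368, 0.93, 0.01], [0.93, 0.368, -0.006], [-0.009, 0.007, -1.0]]
ft_force: [4.6, 2.2, -0.3]
grip_width: 0.0183
```

```bash
python3 -c "
from h import *
b=head()"
```

```text
t 8.78 ang 21.6 q6 -27.3 pos [0.5264 0.0628 0.0996] w 0.0183 F [ 4.6  2.2 -0.3] Tz -0.048 ends [(94, np.float64(92.9), np.float64(106.6), np.float64(115.2), np.float64(271.0), np.float64(276.0), np.float64(282.0)), (14, np.float64(112.3), np.float64(113.7), np.float64(116.7), np.float64(259.5), np.float64(262.0), np.float64(263.0))]
```

apply_moves(
  motion=[
    {"tx":0,"ty":0,"tz":0,"turn":-7,"jaw":-0.57},
    {"tx":0,"ty":0,"tz":0,"turn":-14,"jaw":-0.57},
    {"tx":0,"ty":0,"tz":0,"turn":-20,"jaw":-0.57},
  ],
)

```text
time_s: 9.08
position: [0.527, 0.0628, 0.0997]
tool_rot: [[-0.667, 0.745, 0.011], [0.745, 0.667, -0.006], [-0.011, 0.004, -1.0]]
ft_force: [2.7, 1.3, -0.4]
grip_width: 0.0183
```

```bash
python3 -c "
from h import *
b=head()"
```

```text
t 9.08 ang 41.8 q6 -47.6 pos [0.527  0.0628 0.0997] w 0.0183 F [ 2.7  1.3 -0.4] Tz -0.055 ends [(79, np.float64(89.8), np.float64(103.2), np.float64(111.9), np.float64(272.0), np.float64(277.0), np.float64(283.0)), 0]
```

```bash
python3 - <<'E'
from h import *
b=head(); p=cv2.imread('pics/p5.png')[...,::-1]
n=cv2.resize(b[225:315,275:395],(800,600),interpolation=cv2.INTER_CUBIC)
save('p6.png',np.hstack([p[150:480,200:600],n[150:480,200:600]]))
ax=np.array([.5255,.0632])
for nm,a in(('p5',1.3+90-6),('now',41.8+90-6)):
  a=np.radians(a); u=np.array([np.cos(a),np.sin(a)]); v=np.array([-u[1],u[0]])
  for hz in (.1025,.103,.099):
    C=[[*(ax+sl*.022*u+sw*.008*v),hz+sz*.012] for sl in(1,-1) for sw in(1,-1) for sz in(1,-1)]
    print(nm,hz,((proj('side',C)-[275,225])*[6.667,6.667]-[200,150]).round(0).tolist())
E
```

```text
t 9.13 ang 42.1 q6 -47.9 pos [0.5269 0.0628 0.0997] w 0.0182 F [ 0.8  0.8 -0.8] Tz 0.027 ends [(83, np.float64(90.5), np.float64(103.1), np.float64(111.4), np.float64(271.6), np.float64(277.0), np.float64(283.0)), 0]
p5 0.1025 [[229.0, 174.0], [228.0, 242.0], [173.0, 167.0], [172.0, 235.0], [255.0, 83.0], [253.0, 150.0], [200.0, 77.0], [199.0, 143.0]]
p5 0.103 [[229.0, 173.0], [228.0, 240.0], [173.0, 166.0], [172.0, 233.0], [255.0, 82.0], [253.0, 148.0], [200.0, 75.0], [199.0, 142.0]]
p5 0.099 [[229.0, 184.0], [227.0, 251.0], [173.0, 177.0], [172.0, 244.0], [255.0, 93.0], [253.0, 159.0], [200.0, 87.0], [199.0, 153.0]]
now 0.1025 [[279.0, 157.0], [277.0, 224.0], [230.0, 174.0], [228.0, 242.0], [199.0, 77.0], [198.0, 143.0], [151.0, 93.0], [151.0, 159.0]]
now 0.103 [[279.0, 156.0], [277.0, 223.0], [230.0, 173.0], [228.0, 240.0], [199.0, 76.0], [198.0, 142.0], [152.0, 92.0], [151.0, 158.0]]
now 0.099 [[278.0, 167.0], [276.0, 234.0], [230.0, 184.0], [228.0, 251.0], [199.0, 87.0], [198.0, 153.0], [151.0, 103.0], [151.0, 169.0]]
```

View pics/p6.png

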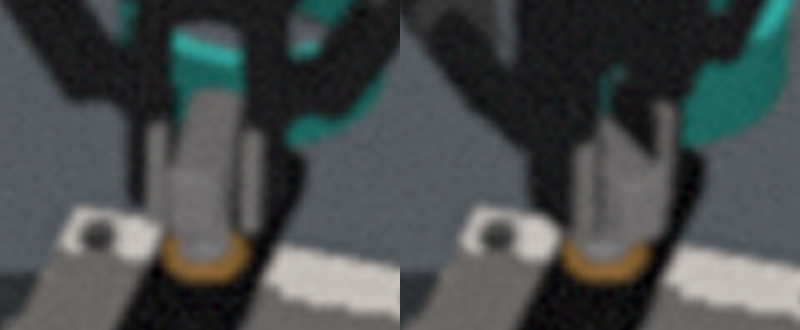

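The depth at the head's ends fell about 3.3 mm in the last step, top from 115.2 to 111.7 and bottom from 92.9 to 90.2. To be sure, I'll open, lift and look at the free head.

apply_moves(
  motion=[
    {"tx":0,"ty":0,"tz":0,"turn":0,"jaw":-0.2},
    {"tx":0,"ty":0,"tz":0,"turn":0,"jaw":-0.2},
    {"tx":0,"ty":0,"tz":-1.5,"turn":0,"jaw":-0.2},
    {"tx":0,"ty":0,"tz":-4,"turn":0,"jaw":-0.2},
    {"tx":0,"ty":0,"tz":-6,"turn":0,"jaw":-0.2},
  ],
)

```text
time_s: 9.6
position: [0.5258, 0.063, 0.1606]
tool_rot: [[-0.661, 0.751, 0.009], [0.751, 0.661, -0.006], [-0.01, 0.003, -1.0]]
ft_force: [0.3, 0.5, 0.8]
grip_width: 0.0342
```

```bash
cat >> h.py <<'E'
def free(b,d):
    P=cloud('side',d); h=(np.hypot(P[...,0]-.5265,P[...,1]-.065)<.03)&(P[...,2]>.083)&(P[...,2]<.122)&(b.max(2)>75); X=P[h]
    t=X[X[:,2]>np.percentile(X[:,2],95)-.006][:,:2]; c=t.mean(0); w,v=np.linalg.eigh(np.cov((t-c).T)); 
    n,e=np.histogram(X[:,2],np.arange(.083,.1225,.0015)); print(len(X),'pct',np.percentile(X[:,2],[3,50,90,95,98]).round(4),c,'ang',np.degrees(np.arctan2(v[1,1],v[0,1]))%180,np.sqrt(w*12).round(3)); print(n)
E
python3 - <<'E'
from h import *
a=np.load('side1.npz'); free(a['im'],a['d'])
for i in range(2): b,d=get_image('side'); free(b,d)
o=a['im'][245:300,300:370]; n=b[245:300,300:370]
save('p7.png',cv2.resize(np.hstack([o,n]),(798,314),interpolation=cv2.INTER_CUBIC))
go([.5257,.0632,.099])
E
```

```text
317 pct [0.087  0.1068 0.1137 0.1144 0.115 ] [0.52922658 0.06627734] ang 28.28440233325074 [0.015 0.043]
[ 4  4  2  7  2 11  5 20 13 12 13 14 13 14 18 13 14 21 21 50 34 12  0  0
  0  0]
256 pct [0.0895 0.1059 0.1109 0.1115 0.112 ] [0.52895441 0.06721649] ang 130.31285162794399 [0.015 0.043]
[ 1  2  2  0  8 15  9 11 14  4  9 16 10  9 13 20 12 39 49 12  1  0  0  0
  0  0]
257 pct [0.0894 0.1059 0.111  0.112  0.1125] [0.52872497 0.06693785] ang 130.79725790817605 [0.016 0.045]
[ 1  3  1  1  7 11 10 14 12 12  9  8 13 12 10 12 21 41 43 11  5  0  0  0
  0  0]
t 9.7 pos [0.5272 0.0629 0.1625] ang 41.4 q6 -47.1 w 0.0342 F [-0.5 -0.4 -0.1] -> tx,ty,tz [ 0.21 -0.14  6.35] turn 0
```

View pics/p7.png

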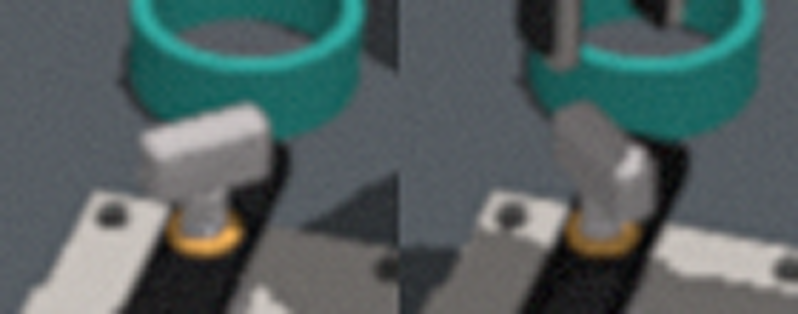

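The drop is confirmed: with the head free, its top is 2.7 mm lower than at the start after 102° of backward turn, and +1.1 − 4 mm predicts −2.9. Descending again to turn forward.

apply_moves(
  motion=[
    {"tx":0.2,"ty":-0.1,"tz":2,"turn":0,"jaw":-0.2},
    {"tx":0.2,"ty":-0.1,"tz":4,"turn":0,"jaw":-0.2},
    {"tx":0.2,"ty":-0.1,"tz":5.8,"turn":0,"jaw":-0.2},
    {"tx":0.2,"ty":-0.1,"tz":6.5,"turn":0,"jaw":-0.57},
    {"tx":0.2,"ty":-0.1,"tz":6.5,"turn":0,"jaw":-0.57},
  ],
)

```text
time_s: 10.12
position: [0.5253, 0.0638, 0.0956]
tool_rot: [[-0.659, 0.752, 0.012], [0.752, 0.659, -0.005], [-0.012, 0.006, -1.0]]
ft_force: [-0.3, 0.6, -0.1]
grip_width: 0.0182
```

```bash
python3 -c "
from h import *
head();go([.5258,.0632,.097])"
```

```text
t 10.12 ang 41.3 q6 -46.9 pos [0.5253 0.0638 0.0956] w 0.0182 F [-0.3  0.6 -0.1] Tz -0.067 ends [(89, np.float64(90.4), np.float64(102.9), np.float64(110.7), np.float64(271.0), np.float64(277.0), np.float64(283.0)), 0]
t 10.17 pos [0.5258 0.0635 0.0968] ang 41.3 q6 -47.0 w 0.0183 F [ 0.3 -1.   0.2] -> tx,ty,tz [-0.03 -0.02 -0.02] turn 0
```

apply_moves(
  motion=[
    {"tx":0,"ty":0,"tz":0,"turn":7,"jaw":-0.57},
    {"tx":0,"ty":0,"tz":0,"turn":14,"jaw":-0.57},
    {"tx":0,"ty":0,"tz":0,"turn":21,"jaw":-0.57},
    {"tx":0,"ty":0,"tz":0,"turn":28,"jaw":-0.57},
    {"tx":0,"ty":0,"tz":0,"turn":35,"jaw":-0.57},
  ],
)

```text
time_s: 10.58
position: [0.5264, 0.0635, 0.0978]
tool_rot: [[-0.103, 0.995, 0.015], [0.995, 0.103, -0.006], [-0.008, 0.015, -1.0]]
ft_force: [2.0, 0.6, -1.2]
grip_width: 0.0185
```

apply_moves(
  motion=[
    {"tx":0,"ty":0,"tz":0,"turn":7,"jaw":-0.57},
    {"tx":0,"ty":0,"tz":0,"turn":14,"jaw":-0.57},
    {"tx":0,"ty":0,"tz":0,"turn":21,"jaw":-0.57},
    {"tx":0,"ty":0,"tz":0,"turn":28,"jaw":-0.57},
    {"tx":0,"ty":0,"tz":0,"turn":35,"jaw":-0.57},
  ],
)

```text
time_s: 11.0
position: [0.5262, 0.0635, 0.0984]
tool_rot: [[0.493, 0.87, 0.015], [0.87, -0.493, -0.006], [0.002, 0.017, -1.0]]
ft_force: [-1.6, 1.2, -2.2]
grip_width: 0.0181
```

```bash
python3 -c "
from h import *
head();go([.5258,.0635,.0965])"
```

```text
t 11.0 ang -29.5 q6 23.9 pos [0.5262 0.0635 0.0984] w 0.0181 F [-1.6  1.2 -2.2] Tz 0.067 ends [(148, np.float64(88.3), np.float64(103.7), np.float64(115.2), np.float64(269.9), np.float64(277.0), np.float64(283.0)), 0]
t 11.05 pos [0.5263 0.0635 0.0984] ang -29.94 q6 24.3 w 0.0185 F [ 0.8  0.7 -0.1] -> tx,ty,tz [-0.03 -0.05  0.19] turn 0
```

apply_moves(
  motion=[
    {"tx":0,"ty":0,"tz":0.1,"turn":7,"jaw":-0.57},
    {"tx":0,"ty":0,"tz":0.1,"turn":14,"jaw":-0.57},
    {"tx":0,"ty":0,"tz":0.2,"turn":21,"jaw":-0.57},
    {"tx":0,"ty":0,"tz":0.2,"turn":28,"jaw":-0.57},
    {"tx":0,"ty":0,"tz":0.2,"turn":35,"jaw":-0.57},
  ],
)

```text
time_s: 11.47
position: [0.526, 0.0637, 0.0973]
tool_rot: [[0.907, 0.42, 0.015], [0.42, -0.907, -0.006], [0.011, 0.012, -1.0]]
ft_force: [-3.4, 1.8, 2.0]
grip_width: 0.0182
```

apply_moves(
  motion=[
    {"tx":0,"ty":0,"tz":0,"turn":7,"jaw":-0.57},
    {"tx":0,"ty":0,"tz":0.1,"turn":14,"jaw":-0.57},
    {"tx":0,"ty":0,"tz":0.1,"turn":21,"jaw":-0.57},
    {"tx":0,"ty":0,"tz":0.1,"turn":28,"jaw":-0.57},
    {"tx":0,"ty":0,"tz":0.1,"turn":35,"jaw":-0.57},
  ],
)

```text
time_s: 11.88
position: [0.5261, 0.064, 0.097]
tool_rot: [[0.984, -0.18, 0.016], [-0.18, -0.984, -0.006], [0.017, 0.003, -1.0]]
ft_force: [-0.9, 2.4, -0.4]
grip_width: 0.0182
```

```bash
python3 -c "
from h import *
head();go([.5258,.0635,.0955])"
```

```text
t 11.88 ang -100.4 q6 94.7 pos [0.5261 0.064  0.097 ] w 0.0182 F [-0.9  2.4 -0.4] Tz 0.01 ends [(26, np.float64(86.7), np.float64(94.8), np.float64(102.2), np.float64(272.5), np.float64(275.5), np.float64(278.5)), (50, np.float64(88.3), np.float64(103.2), np.float64(109.6), np.float64(268.0), np.float64(274.5), np.float64(280.0))]
t 11.93 pos [0.5262 0.0639 0.097 ] ang -100.79 q6 95.2 w 0.0188 F [0.1 0.3 0.2] -> tx,ty,tz [-0.03  0.04  0.15] turn 0
```

apply_moves(
  motion=[
    {"tx":0,"ty":0,"tz":0.1,"turn":7,"jaw":-0.57},
    {"tx":0,"ty":0,"tz":0.1,"turn":14,"jaw":-0.57},
    {"tx":0,"ty":0,"tz":0.1,"turn":21,"jaw":-0.57},
    {"tx":0,"ty":0,"tz":0.1,"turn":28,"jaw":-0.57},
    {"tx":0,"ty":0,"tz":0.1,"turn":35,"jaw":-0.57},
  ],
)

```text
time_s: 12.35
position: [0.5264, 0.064, 0.0966]
tool_rot: [[0.696, -0.718, 0.017], [-0.718, -0.696, -0.006], [0.016, -0.008, -1.0]]
ft_force: [0.1, 2.2, -0.4]
grip_width: 0.0185
```

apply_moves(
  motion=[
    {"tx":0,"ty":0,"tz":0,"turn":6,"jaw":-0.57},
    {"tx":0,"ty":0,"tz":0,"turn":12,"jaw":-0.57},
    {"tx":0,"ty":0,"tz":0,"turn":12,"jaw":-1},
    {"tx":0,"ty":0,"tz":0,"turn":12,"jaw":-1},
  ],
)

```text
time_s: 12.68
position: [0.5265, 0.064, 0.0971]
tool_rot: [[0.537, -0.844, 0.018], [-0.844, -0.537, -0.006], [0.015, -0.012, -1.0]]
ft_force: [-0.1, 0.8, 1.0]
grip_width: 0.0159
```

apply_moves(
  motion=[
    {"tx":0,"ty":0,"tz":0,"turn":0,"jaw":-0.2},
    {"tx":0,"ty":0,"tz":0,"turn":0,"jaw":-0.2},
    {"tx":0,"ty":0,"tz":-1.5,"turn":0,"jaw":-0.2},
    {"tx":0,"ty":0,"tz":-4,"turn":0,"jaw":-0.2},
    {"tx":0,"ty":0,"tz":-6,"turn":0,"jaw":-0.2},
  ],
)

```text
time_s: 13.1
position: [0.5255, 0.0642, 0.1582]
tool_rot: [[0.539, -0.842, 0.018], [-0.842, -0.539, -0.006], [0.015, -0.012, -1.0]]
ft_force: [0.4, -0.1, 1.2]
grip_width: 0.0344
```

```bash
python3 -c "
from h import *
b,d=get_image('side');free(b,d);go([.5258,.0635,.155])"
```

```text
247 pct [0.0877 0.1045 0.109  0.1095 0.1101] [0.52941718 0.06692566] ang 124.69575371610804 [0.016 0.045]
[ 1  0  6  7 10 11 10  9  9 17 10  9 12  7 11 31 43 37  7  0  0  0  0  0
  0  0]
t 13.15 pos [0.5271 0.0642 0.162 ] ang -147.38 q6 141.8 w 0.0341 F [ 1.2 -0.3  4.4] -> tx,ty,tz [-0.02  0.16  0.7 ] turn 0
```

Half a turn is done and the head went down 2.2 mm as expected. Turning the wrist back 180° above the head.

apply_moves(
  motion=[
    {"tx":0,"ty":0.1,"tz":0,"turn":-7.1,"jaw":-0.2},
    {"tx":0,"ty":0.1,"tz":0,"turn":-14.2,"jaw":-0.2},
    {"tx":0,"ty":0.1,"tz":0,"turn":-21.3,"jaw":-0.2},
    {"tx":0,"ty":0.1,"tz":0,"turn":-28.4,"jaw":-0.2},
    {"tx":0,"ty":0.1,"tz":0,"turn":-35.5,"jaw":-0.2},
  ],
)

```text
time_s: 13.57
position: [0.5263, 0.0636, 0.162]
tool_rot: [[0.931, -0.365, 0.025], [-0.365, -0.931, -0.007], [0.026, -0.003, -1.0]]
ft_force: [-0.1, -0.6, 0.1]
grip_width: 0.0338
```

apply_moves(
  motion=[
    {"tx":0,"ty":0,"tz":0,"turn":-7.1,"jaw":-0.2},
    {"tx":0,"ty":0,"tz":0,"turn":-14.2,"jaw":-0.2},
    {"tx":0,"ty":0,"tz":0,"turn":-21.3,"jaw":-0.2},
    {"tx":0,"ty":0,"tz":0,"turn":-28.4,"jaw":-0.2},
    {"tx":0,"ty":0,"tz":0,"turn":-35.5,"jaw":-0.2},
  ],
)

```text
time_s: 13.98
position: [0.5263, 0.0635, 0.162]
tool_rot: [[0.968, 0.249, 0.025], [0.249, -0.968, -0.007], [0.023, 0.013, -1.0]]
ft_force: [-0.4, -0.5, 0.3]
grip_width: 0.034
```

apply_moves(
  motion=[
    {"tx":0,"ty":0,"tz":0,"turn":-7.1,"jaw":-0.2},
    {"tx":0,"ty":0,"tz":0,"turn":-14.2,"jaw":-0.2},
    {"tx":0,"ty":0,"tz":0,"turn":-21.3,"jaw":-0.2},
    {"tx":0,"ty":0,"tz":0,"turn":-28.4,"jaw":-0.2},
    {"tx":0,"ty":0,"tz":0,"turn":-35.5,"jaw":-0.2},
  ],
)

```text
time_s: 14.4
position: [0.5263, 0.0634, 0.162]
tool_rot: [[0.64, 0.768, 0.025], [0.769, -0.64, -0.007], [0.011, 0.024, -1.0]]
ft_force: [-0.3, -0.5, -0.0]
grip_width: 0.034
```

apply_moves(
  motion=[
    {"tx":0,"ty":0,"tz":0,"turn":-7.1,"jaw":-0.2},
    {"tx":0,"ty":0,"tz":0,"turn":-14.2,"jaw":-0.2},
    {"tx":0,"ty":0,"tz":0,"turn":-21.3,"jaw":-0.2},
    {"tx":0,"ty":0,"tz":0,"turn":-28.4,"jaw":-0.2},
    {"tx":0,"ty":0,"tz":0,"turn":-35.5,"jaw":-0.2},
  ],
)

```text
time_s: 14.82
position: [0.5264, 0.0634, 0.162]
tool_rot: [[0.069, 0.997, 0.026], [0.998, -0.069, -0.007], [-0.005, 0.026, -1.0]]
ft_force: [0.3, -0.2, -0.0]
grip_width: 0.0341
```

apply_moves(
  motion=[
    {"tx":0,"ty":0,"tz":0,"turn":-7.1,"jaw":-0.2},
    {"tx":0,"ty":0,"tz":0,"turn":-14.2,"jaw":-0.2},
    {"tx":0,"ty":0,"tz":0,"turn":-21.3,"jaw":-0.2},
    {"tx":0,"ty":0,"tz":0,"turn":-28.4,"jaw":-0.2},
    {"tx":0,"ty":0,"tz":0,"turn":-35.5,"jaw":-0.2},
  ],
)

```text
time_s: 15.23
position: [0.5264, 0.0633, 0.162]
tool_rot: [[-0.527, 0.849, 0.026], [0.849, 0.528, -0.007], [-0.02, 0.018, -1.0]]
ft_force: [-0.0, 0.1, 0.3]
grip_width: 0.0339
```

```bash
python3 -c "
from h import *
go([.526,.0638,.096],33.5)"
```

```text
t 15.23 pos [0.5264 0.0633 0.162 ] ang 31.85 q6 -37.6 w 0.0339 F [-0.   0.1  0.3] -> tx,ty,tz [ 0.2  -0.13  6.59] turn -1.65
```

apply_moves(
  motion=[
    {"tx":0.2,"ty":-0.15,"tz":2,"turn":0,"jaw":-0.2},
    {"tx":0.2,"ty":-0.15,"tz":4,"turn":0,"jaw":-0.2},
    {"tx":0.2,"ty":-0.15,"tz":5.8,"turn":0,"jaw":-0.2},
    {"tx":0.2,"ty":-0.15,"tz":6.6,"turn":0,"jaw":-0.57},
    {"tx":0.2,"ty":-0.15,"tz":6.6,"turn":0,"jaw":-0.57},
  ],
)

```text
time_s: 15.65
position: [0.5256, 0.0638, 0.0945]
tool_rot: [[-0.528, 0.849, 0.024], [0.849, 0.528, -0.007], [-0.018, 0.017, -1.0]]
ft_force: [-0.4, 0.5, 0.2]
grip_width: 0.0186
```

```bash
python3 -c "
from h import *
head();go([.526,.0638,.0955],33.5)"
```

```text
t 15.65 ang 31.9 q6 -37.5 pos [0.5256 0.0638 0.0945] w 0.0186 F [-0.4  0.5  0.2] Tz 0.017 ends [(99, np.float64(87.6), np.float64(100.0), np.float64(109.7), np.float64(273.0), np.float64(278.0), np.float64(284.0)), 4]
t 15.7 pos [0.526  0.0637 0.0957] ang 31.91 q6 -37.5 w 0.0182 F [ 0.2 -0.1  0.8] -> tx,ty,tz [0.01 0.01 0.02] turn -1.59
```

apply_moves(
  motion=[
    {"tx":0,"ty":0,"tz":0,"turn":7,"jaw":-0.57},
    {"tx":0,"ty":0,"tz":0,"turn":14,"jaw":-0.57},
    {"tx":0,"ty":0,"tz":0.1,"turn":21,"jaw":-0.57},
    {"tx":0,"ty":0,"tz":0.1,"turn":28,"jaw":-0.57},
    {"tx":0,"ty":0,"tz":0.1,"turn":35,"jaw":-0.57},
  ],
)

```text
time_s: 16.12
position: [0.5265, 0.0637, 0.0962]
tool_rot: [[0.059, 0.998, 0.027], [0.998, -0.059, -0.008], [-0.006, 0.028, -1.0]]
ft_force: [-0.4, -1.0, 0.1]
grip_width: 0.0185
```

apply_moves(
  motion=[
    {"tx":0,"ty":0,"tz":0.1,"turn":7,"jaw":-0.57},
    {"tx":0,"ty":0,"tz":0.1,"turn":14,"jaw":-0.57},
    {"tx":0,"ty":0,"tz":0.1,"turn":21,"jaw":-0.57},
    {"tx":0,"ty":0,"tz":0.1,"turn":28,"jaw":-0.57},
    {"tx":0,"ty":0,"tz":0.1,"turn":35,"jaw":-0.57},
  ],
)

```text
time_s: 16.53
position: [0.5264, 0.0637, 0.0962]
tool_rot: [[0.625, 0.78, 0.027], [0.781, -0.625, -0.008], [0.011, 0.026, -1.0]]
ft_force: [-1.5, 0.6, -1.0]
grip_width: 0.0184
```

```bash
python3 -c "
from h import *
head();go([.526,.0638,.0945])"
```

```text
t 16.53 ang -38.7 q6 33.1 pos [0.5264 0.0637 0.0962] w 0.0184 F [-1.5  0.6 -1. ] Tz 0.065 ends [(153, np.float64(86.1), np.float64(101.2), np.float64(113.6), np.float64(270.0), np.float64(277.0), np.float64(284.0)), 0]
t 16.58 pos [0.5265 0.0638 0.0962] ang -39.12 q6 33.5 w 0.0184 F [-0.4  1.  -1. ] -> tx,ty,tz [-0.03 -0.04  0.17] turn 0
```

apply_moves(
  motion=[
    {"tx":0,"ty":0,"tz":0.1,"turn":7,"jaw":-0.57},
    {"tx":0,"ty":0,"tz":0.2,"turn":14,"jaw":-0.57},
    {"tx":0,"ty":0,"tz":0.2,"turn":21,"jaw":-0.57},
    {"tx":0,"ty":0,"tz":0.2,"turn":28,"jaw":-0.57},
    {"tx":0,"ty":0,"tz":0.2,"turn":35,"jaw":-0.57},
  ],
)

```text
time_s: 17.0
position: [0.5264, 0.0639, 0.0951]
tool_rot: [[0.962, 0.271, 0.028], [0.272, -0.962, -0.007], [0.025, 0.015, -1.0]]
ft_force: [-2.0, 1.7, -0.9]
grip_width: 0.0184
```

apply_moves(
  motion=[
    {"tx":0,"ty":0,"tz":0.1,"turn":7,"jaw":-0.57},
    {"tx":0,"ty":0,"tz":0.1,"turn":14,"jaw":-0.57},
    {"tx":0,"ty":0,"tz":0.1,"turn":21,"jaw":-0.57},
    {"tx":0,"ty":0,"tz":0.1,"turn":28,"jaw":-0.57},
    {"tx":0,"ty":0,"tz":0.1,"turn":35,"jaw":-0.57},
  ],
)

```text
time_s: 17.42
position: [0.5266, 0.064, 0.095]
tool_rot: [[0.943, -0.332, 0.029], [-0.332, -0.943, -0.007], [0.03, -0.003, -1.0]]
ft_force: [-0.9, 1.8, -1.6]
grip_width: 0.0182
```

apply_moves(
  motion=[
    {"tx":0,"ty":0,"tz":0.1,"turn":7,"jaw":-0.57},
    {"tx":0,"ty":0,"tz":0.1,"turn":14,"jaw":-0.57},
    {"tx":0,"ty":0,"tz":0.1,"turn":21,"jaw":-0.57},
    {"tx":0,"ty":0,"tz":0.1,"turn":28,"jaw":-0.57},
    {"tx":0,"ty":0,"tz":0.1,"turn":35,"jaw":-0.57},
  ],
)

```text
time_s: 17.83
position: [0.5266, 0.064, 0.0948]
tool_rot: [[0.58, -0.814, 0.029], [-0.814, -0.581, -0.008], [0.023, -0.02, -1.0]]
ft_force: [-0.9, -0.1, -1.6]
grip_width: 0.0183
```

```bash
python3 -c "
from h import *
head();go([.526,.0638,.0945])"
```

```text
t 17.83 ang -144.5 q6 138.9 pos [0.5266 0.064  0.0948] w 0.0183 F [-0.9 -0.1 -1.6] Tz 0.036 ends [2, (95, np.float64(85.7), np.float64(98.3), np.float64(107.2), np.float64(273.0), np.float64(279.0), np.float64(284.0))]
t 17.88 pos [0.5266 0.064  0.0948] ang -144.92 q6 139.3 w 0.0181 F [-1.  -0.3 -0.7] -> tx,ty,tz [-0.02  0.06  0.03] turn 0
```

apply_moves(
  motion=[
    {"tx":0,"ty":0,"tz":0,"turn":5.5,"jaw":-0.57},
    {"tx":0,"ty":0,"tz":0,"turn":11,"jaw":-0.57},
    {"tx":0,"ty":0,"tz":0,"turn":11,"jaw":-0.57},
    {"tx":0,"ty":0,"tz":0,"turn":11,"jaw":-1},
    {"tx":0,"ty":0,"tz":0,"turn":11,"jaw":-1},
  ],
  squeeze=30,
)

```text
time_s: 18.3
position: [0.5266, 0.0639, 0.0954]
tool_rot: [[0.412, -0.911, 0.029], [-0.911, -0.413, -0.008], [0.019, -0.024, -1.0]]
ft_force: [-2.7, -0.2, 4.3]
grip_width: 0.0152
```

apply_moves(
  motion=[
    {"tx":0,"ty":0,"tz":0,"turn":0,"jaw":-1},
    {"tx":0,"ty":0,"tz":0,"turn":0,"jaw":-1},
    {"tx":0,"ty":0,"tz":0,"turn":0,"jaw":-1},
    {"tx":0,"ty":0,"tz":0,"turn":0,"jaw":-1},
  ],
)

```text
time_s: 18.63
position: [0.5265, 0.0639, 0.0955]
tool_rot: [[0.413, -0.91, 0.029], [-0.91, -0.414, -0.008], [0.019, -0.024, -1.0]]
ft_force: [-1.6, -0.3, 1.4]
grip_width: 0.0157
```

```bash
python3 - <<'E'
from h import *
b=head(); a,d=get_image('top'); C=np.zeros((480,800,3),np.uint8); C[:,:480]=a[:,100:580]; C[:240,480:]=cv2.resize(b,(320,240)); C[240:,480:]=cv2.resize(b[225:315,275:395],(320,240)); save('p8.png',C)
E
```

```text
t 18.63 ang -155.6 q6 150.0 pos [0.5265 0.0639 0.0955] w 0.0157 F [-1.6 -0.3  1.4] Tz -0.002 ends [(9, np.float64(104.0), np.float64(107.1), np.float64(108.3), np.float64(264.0), np.float64(266.0), np.float64(267.0)), (102, np.float64(86.1), np.float64(98.7), np.float64(107.7), np.float64(274.0), np.float64(279.0), np.float64(285.0))]
```

View pics/p8.png

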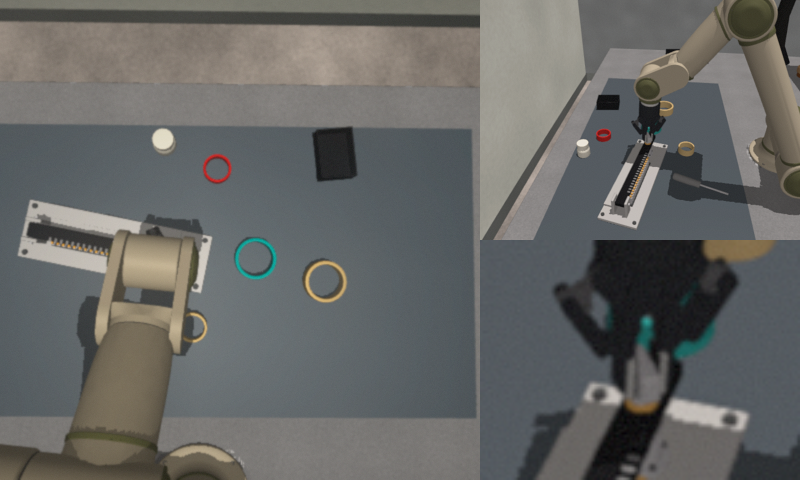

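The roll is flat on the bench at (325,281) in the picture. The bin, jar and driver are where they were. The head is gripped and about 4 mm lower than just after the drop. Handing in.

```bash
python3 -c "
from rig import close_job; print(close_job())"
```

```text
the job is handed in; nothing more can be done
None
```

The job is done and handed in at about 18.6 s, well inside the 72 s; it reported no verdict.

- **Roll:** I gripped it by its wall, lifted it off the screw and laid it flat on the open bench, at about (0.48, -0.28) m.
- **Backward turn:** with the fingers held loosely, I turned the head anticlockwise until the screw dropped. The free head then measured 2.7 mm lower after about 102° of turn. The 1.1 mm climb and 4 mm drop predict 2.9 mm.
- **Forward turn:** I turned it clockwise about 375° in two strokes with one regrip. The extra 15° allows for up to about 20° that I may have turned past the drop, so the forward turn counted from the drop itself is about 355–375°.
- **Last checks:** the head is about 4.0 mm below its place just after the drop, so the thread has caught. It is gripped at 15.7 mm opening with 30 N set. The wrist force was under 3 N. In the last pictures the bin, jar and screwdriver look unmoved.
- **Readings that disagreed:** two head-height readings during the forward turn were too high at the top edge. I took them for finger pixels, because the readings after them fit the expected descent. The tool also ended tilted about 1.7°.

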